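# Unhook an exhibit bin and stand the bottle in it

## Robot

A 7-joint arm with a two-finger parallel gripper is mounted at the origin on the work surface. World frame = base frame: x ahead of the robot, y to its left, z up, the work surface at z = 0. Lengths are in m, angles in degrees, forces in N, time in s.
With the tool pointing down it reaches from about 0.35 to 0.9 m from the base axis. Payload 7.2 kg.
Tool frame: the origin (TCP) lies at the very end of the fingers, on their centre line; the grasp point (between the pads) lies 19 mm behind it (bot.grip_depth is the distance from the TCP to the grasp point, in m); z points along the fingers, y is the direction in which the jaws open and shut (so a half turn about z gives the same grasp; the last joint's range is limited). The gripper opens to 88 mm and grips with 3 to 60 N. Pads are 20 mm wide; open, the fingers measure 115 mm over their backs; the gripper's body (75 mm by 178 mm) begins 61 mm behind the grasp point.
Start: joints at [-80.34, 23.554, -0.728, 91.456, 0.321, 64.991, -4.71], TCP at [0.147, 0.608, 0.197] pointing down, gripper open.
Joint ranges: [-169.25, 169.25], [-16.82, 113.86], [-84.01, 82.57], [7.8, 145.47], [-59.2, 239.2], [7.22, 106.19], [-163.78, 163.78]. Speed limits (degrees/s): [136.94, 136.94, 172.46, 172.46, 180, 180, 180].

## Interface

Orientations are given as [roll, pitch, yaw] about the fixed x, y, z axes, in that order (R = Rz(yaw) Ry(pitch) Rx(roll)).
In Python, from cell import bot gives the robot as it stands. Calls block until the motion is done:
- bot.movep(position, orientation): joint-space move of the TCP to a pose.
- bot.move_l(position, orientation=None, max_speed=0.15, f_stop=None): straight line of the TCP; orientation=None keeps the orientation; max_speed is the mean speed in m/s. With f_stop (N) it stops when the force on the tool has changed by that much, and returns True; else False.
- bot.goto_joints(angles): joint-space move.
- bot.move_gripper(opening, grasp_force=None): opening from 0.0 (shut) to 1.0 (fully open); grasp_force is the grip in N (None keeps the last); returns when the fingers have stopped.
- bot.wait(seconds).
- bot.solve_ik(position, orientation): joint angles nearest the present ones, or None.
- bot.sense(): the state.
- bot.grab_frame(name): name is "side" or "top"; returns the picture (384x512x3 uint8, blue, green, red); there is no depth.
- bot.calibration(name): a dict with "intrinsics" (3x3 intrinsics, pixels), "rvec" (rotation vector, rad) and "tvec" (3), from world to camera coordinates, as OpenCV has them. Camera axes: x right, y down, z forward; pixel columns grow to the right and rows downward; lengths in m; the calibration is good to about 2 mm. A picture is of the moment at which its call begins. calibration takes no time and is no camera call.
A pose or a line that the arm cannot do raises bot.MotionError and nothing moves.
- bot.close_job(): hands the job in, once; it reports no verdict.
The state is a dict: "time": time; "q": joint angles; "joint_velocities": joint speeds; "tau": joint torques, N m; "ee_pos": TCP position; "tcp_rot": TCP orientation; "wrist_force": force on the tool from outside, world axes, zero at the start; "torque": the same for the moment, N m; "grip_width": opening from 0.0 (shut) to 1.0 (fully open).
Only numpy, scipy, OpenCV 4.12 (cv2) and the standard library are available. Lean on these libraries where they do the work, as an engineer would, in place of code of your own. Each camera call takes 0.05 s, during which the arm holds its last target. There are 200 camera calls.

## Task

Take the longer of the two grey hang-bins off the bench rail: swing its lower end up towards the front while its lip still hangs on the rail, until its toe is out from under the lower strip, then lift the lip off. Set the bin down upright on the white mat, wholly on it, and let go; then stand the tall long-necked bottle upright inside the bin, keeping it upright on the way. Set both down without dropping them, and leave the shorter bin hanging and the squat jar and the yellow marker tent where they are.

Things in the scene. Friction and masses are not known exactly. Their poses are not given: they have to be found in the camera images.
- rail (a point): Middle of the upper rail of a fixed bench frame: level steel bar 8 mm thick, 310 mm long along y here, 150 mm above the table. x is level, away from the bins, which hang on the -x side about 80 mm either side of this point, in either order. Posts 12 mm wide at y -160 and +160 mm rise 12 mm above the rail axis. A lower strip runs parallel below: x -12 to +4 mm, z -44 to -36 mm, 310 mm long.
- bin_mid (a point): Longer hang-bin, loose, grey plastic, open top, 160 g give or take a third: outside 100 (x) x 60 (y) x 60 mm, walls and floor 4 mm. This point is the middle of that box, half-way up; x points to the bin's back (the rail), z up. Grip it on the outside of its two side walls, 60 mm apart.
- bin_lip (a point): Hollow of the longer bin's lip, at the rail's axis while it hangs: 62 mm behind (x) and 24 mm above bin_mid, same axes. The lip, 50 mm wide, runs over the rail: underside 4 mm and top 8 mm above this point, a 15 mm gap for the rail, then a nib 4 mm thick, leaning 0.4 rad outward to the back (x), that hangs to 9 mm below this point, 13 mm below the lip's underside.
- bin_corner0 (a point): Corner of the longer bin's underside, -50 mm in x and -30 mm in y from the middle, 30 mm below bin_mid.
- bin_corner1 (a point): Corner of the longer bin's underside, -50 mm in x and +30 mm in y from the middle, 30 mm below bin_mid.
- bin_corner2 (a point): Corner of the longer bin's underside, +50 mm in x and +30 mm in y from the middle, 30 mm below bin_mid.
- bin_corner3 (a point): Corner of the longer bin's underside, +50 mm in x and -30 mm in y from the middle, 30 mm below bin_mid.
- bin: Whole longer bin: origin 30 mm below bin_mid, same axes. At its back's foot a toe 4 mm thick, flush with the underside, reaches to x 66 mm under the lower strip with 6 mm of play; this stops a straight lift before the nib is clear. Swung up about the rail by 0.4 to 0.5 rad (turned about its +y) the toe is free; ease the bin 3 mm towards the rail's +x and the lip lifts straight up off. While hung, its back rests on the strip.
- mat: White exhibit mat lying flat, fixed to the table, 170 mm (x) by 150 mm (y), 4 mm thick; origin at the centre of its underside, on the table. It lies left or right of the frame, turned a little, with the bottle on the other side.
- bottle_mid (a point): Long-necked green glass bottle, loose, 110 g give or take a third, upright on the table, 115 mm high; point on its axis half-way up. Body 36 mm across up to 55 mm from the foot, shoulder to 72 mm, neck 20 mm across up to 98 mm, cap 23 mm across from 99 mm to the top. It fits the bin's inside (92 x 52 mm, 56 mm deep) and its neck then stands above the rim.
- bottle: The bottle as a whole; origin at the centre of its foot.
- short_bin: The shorter hang-bin, same grey plastic, width, height, lip and toe, but only 62 mm long. It is to stay hanging. Origin: the point at the underside 62 mm in front of and 54 mm below the rail (the bin's box spans x -12 to +50 mm from it).
- jar_mid (a point): Squat green jar with a steel lid, 46 mm across, 50 mm high, loose on the table, a bystander; point on its axis half-way up.
- tent: Yellow marker tent, 66 x 60 mm, 70 mm high, loose on the table, a bystander; origin under its middle.
There are look-alikes about, which are no part of the job. Of the things shaped like the bottle, the green glass one is meant. What is shaped like the bin but orange is not meant.

How it is judged (in metres and radians):
On the way, in this order (a step that is already met when the one before it is completed fails the run):
1. the longer bin's lower end is swung up (at least 0.28 rad) with its lip still on the rail (angle between bin_mid's own z axis and vertical above 0.28 rad and x of bin_lip in the frame of rail between -0.014 and 0.014 m and z of bin_lip in the frame of rail between -0.014 and 0.014 m), for 0.1 s.
2. its lip is off the rail ((z of bin_lip in the frame of rail above 0.025 m or x of bin_lip in the frame of rail below -0.04 m)), for 0.1 s.
3. the bin stands upright wholly on the mat, released (x of bin_corner0 in the frame of mat between -0.087 and 0.087 m and y of bin_corner0 in the frame of mat between -0.077 and 0.077 m and x of bin_corner1 in the frame of mat between -0.087 and 0.087 m and y of bin_corner1 in the frame of mat between -0.077 and 0.077 m and x of bin_corner2 in the frame of mat between -0.087 and 0.087 m and y of bin_corner2 in the frame of mat between -0.077 and 0.077 m and x of bin_corner3 in the frame of mat between -0.087 and 0.087 m and y of bin_corner3 in the frame of mat between -0.077 and 0.077 m and z of bin_mid in the frame of mat between 0.03 and 0.038 m and angle between bin_mid's own z axis and vertical below 0.08 rad and contact force between the fingers and bin below 0.1 N and linear speed of bin below 0.03 m/s), for 0.2 s.
4. the bottle stands upright in the bin (x of bottle_mid in the frame of bin_mid between -0.045 and 0.045 m and y of bottle_mid in the frame of bin_mid between -0.025 and 0.025 m and z of bottle_mid in the frame of bin_mid between 0.025 and 0.04 m and angle between bottle_mid's own z axis and vertical below 0.12 rad), for 0.2 s.
At the end, for the whole second after the job is handed in: The longer bin stands upright (within 0.08 rad) on the mat with all four corners of its underside over it (2 mm allowed), the bottle stands upright (within 0.12 rad) on the bin's floor, both are at rest and let go, and the shorter bin still hangs on the rail (all of step 3 and all of step 4 and linear speed of bottle below 0.03 m/s and contact force between the fingers and bottle below 0.1 N and distance of short_bin from where it was at the start of the episode below 0.025 m); the robot touches nothing.
It fails at once if the shorter bin, the squat jar or the marker tent is displaced by more than 25 mm (distance of any of short_bin, jar_mid, tent from where it was at the start of the episode above 0.025 m).
It fails at once if the bin or the bottle is dropped (moves faster than 0.5 m/s while not held) ((contact force between the fingers and bin below 0.1 N and linear speed of bin above 0.5 m/s) or (contact force between the fingers and bottle below 0.1 N and linear speed of bottle above 0.5 m/s)).
It fails at once if the bottle tips over (more than 0.6 rad) (angle between bottle_mid's own z axis and vertical above 0.6 rad).
It also fails if it takes over 58 s, if anything falls off the work surface, if the arm or the gripper's body presses on something with over 40 N, if the wrist force passes 120 N, or if a joint passes its speed limit or range.

## Working session

There is one attempt and no reset: what is moved stays moved. The work goes in short steps, each a Python script; the robot and the scene stay as the last script left them, time stands still between calls to the robot, and variables do not carry over. Pictures are saved under pics/ and viewed, about 8 in all and at most 12, crops included, and the job is handed in when it is done.

```bash
mkdir -p pics; ls
python3 - <<'E'
from cell import bot
import cv2,numpy as np
for n in("side","top"):
    cv2.imwrite(f"pics/{n}0.png",bot.grab_frame(n)); c=bot.calibration(n)
    R=cv2.Rodrigues(np.array(c["rvec"]))[0]; print(n,c["intrinsics"],(-R.T@np.array(c["tvec"]).ravel()).round(3),R[2].round(3))
s=bot.sense();print(s["time"],s["ee_pos"],s["tcp_rot"])
E
```

```text
pics
side [[423.53328714   0.         252.25187596]
 [  0.         423.53328714 190.90747149]
 [  0.           0.           1.        ]] [ 0.053 -0.498  0.99 ] [ 0.42   0.494 -0.762]
top [[389.21399857   0.         255.40309519]
 [  0.         389.21399857 185.04715524]
 [  0.           0.           1.        ]] [0.316 0.084 1.097] [ 0.199 -0.036 -0.979]
0.1 [0.14654557 0.60709364 0.19621   ] [-1.79920581e+02  7.87915638e-03  1.66434400e+02]
```

View both.

View pics/side0.png

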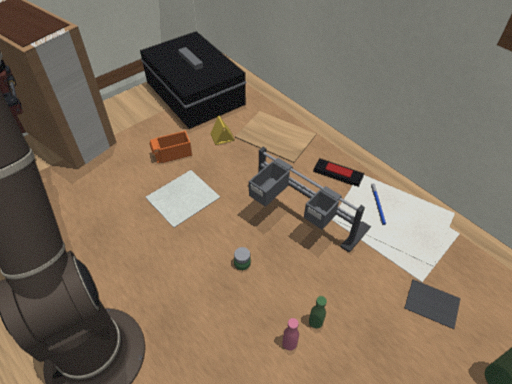

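View pics/top0.png

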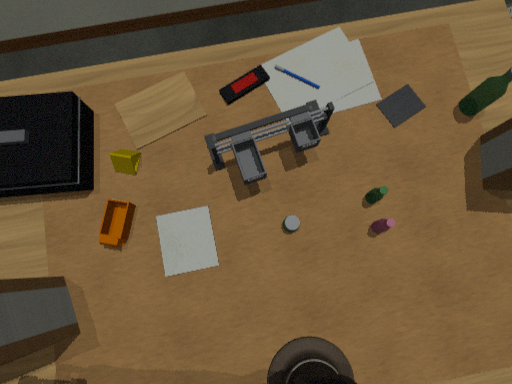

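Candidates: longer bin – top (248,160)/side (270,182), versus the short bin top (303,130)/side (322,208) and the orange bin top (117,222). Bottle – green, top (376,195)/side (317,312), versus the magenta one, top (383,226), and the big green bottle, top (485,95). Mat is the white square at top (187,240), not the paper sheets at top (320,75).

Run:
```python
import cv2,numpy as np
t=cv2.imread("pics/top0.png");s=cv2.imread("pics/side0.png")
a=cv2.resize(t[90:195,195:345],None,fx=5,fy=5,interpolation=cv2.INTER_CUBIC)
cv2.imwrite("pics/c1.png",cv2.convertScaleAbs(a,alpha=1.6,beta=15))
a=cv2.resize(s[140:255,235:380],None,fx=5,fy=5,interpolation=cv2.INTER_CUBIC)
cv2.imwrite("pics/c2.png",cv2.convertScaleAbs(a,alpha=1.6,beta=15))
```

```text
(no output)
```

View pics/c1.png

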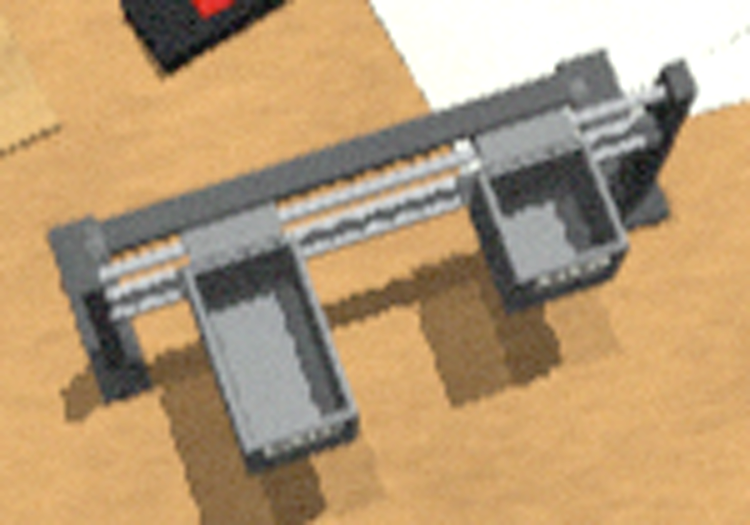

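View pics/c2.png

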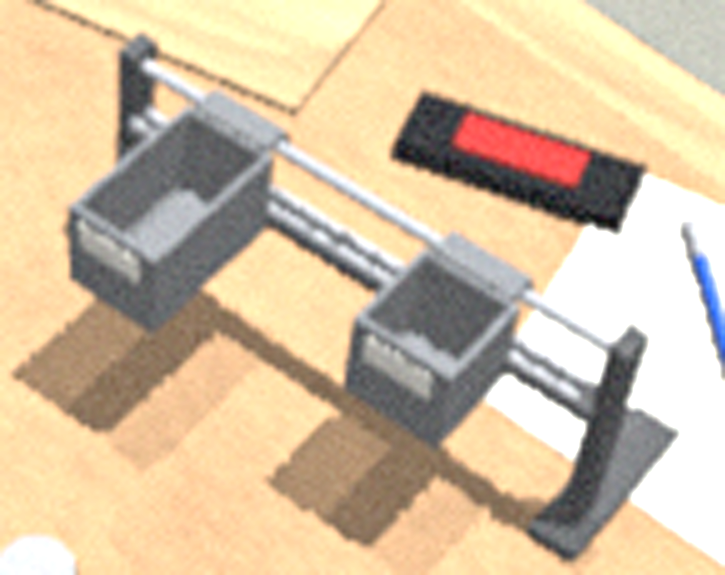

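```bash
cat > h.py <<'E'
from cell import bot
import cv2,numpy as np
def cam(n):
    c=bot.calibration(n);R=cv2.Rodrigues(np.array(c["rvec"],float))[0];t=np.array(c["tvec"],float).ravel()
    return np.array(c["intrinsics"]),R,t
def cast(n,uv,z):
    K,R,t=cam(n);uv=np.atleast_2d(np.array(uv,float))
    d=(R.T@np.linalg.inv(K)@np.c_[uv,np.ones(len(uv))].T).T;C=-R.T@t
    return C+d*((z-C[2])/d[:,2])[:,None]
def proj(n,P):
    K,R,t=cam(n);return cv2.projectPoints(np.atleast_2d(np.array(P,float)),cv2.Rodrigues(R)[0],t,K,None)[0][:,0]
E
python3 - <<'E'
from h import *
np.set_printoptions(precision=4,suppress=True)
I={n:cv2.imread(f"pics/{n}0.png") for n in("top","side")}
T=lambda p:(np.array(p,float)+.5)/5-.5+[195,90]
S=lambda p:(np.array(p,float)+.5)/5-.5+[235,140]
print("posts side",cast("side",S([(137,45),(628,342)]),.162)[:,:2])
print("posts top",cast("top",T([(75,235),(680,75)]),.162)[:,:2])
print("rail side",cast("side",S([(145,65),(615,345)]),.153)[:,:2])
print("rail top",cast("top",T([(103,273),(665,92)]),.153)[:,:2])
print("long lip far top/side",cast("top",T([(183,238),(275,207)]),.158)[:,:2],cast("side",S([(207,93),(287,137)]),.158)[:,:2])
print("long rim FL FR BR top",cast("top",T([(246,455),(356,413),(292,238)]),.156)[:,:2])
print("long rim FL FR BR side",cast("side",S([(72,215),(158,262),(272,158)]),.156)[:,:2])
for n in I:
    im=I[n];hsv=cv2.cvtColor(im,cv2.COLOR_BGR2HSV)
    m=((hsv[...,1]<45)&(hsv[...,2]>150)).astype(np.uint8)
    k,l,st,ce=cv2.connectedComponentsWithStats(m)
    tgt=(187,240) if n=="top" else (183,197)
    L=l[tgt[1],tgt[0]];c=max(cv2.findContours((l==L).astype(np.uint8),0,1)[0],key=cv2.contourArea)
    q=cv2.approxPolyDP(c,8,True)[:,0];P=cast(n,q,.004)
    print(n,"mat",q.tolist(),P[:,:2],P[:,:2].mean(0),np.linalg.norm(P-np.roll(P,-1,0),axis=1))
    g=((hsv[...,0]>45)&(hsv[...,0]<95)&(hsv[...,1]>70)).astype(np.uint8)
    k,l,st,ce=cv2.connectedComponentsWithStats(g)
    for i in range(1,k):
        if st[i,4]>30: print(n,"green",st[i],ce[i],cast(n,ce[i],.05)[0,:2])
E
```

```text
posts side [[ 0.6312  0.1393]
 [ 0.6771 -0.1778]]
posts top [[ 0.6505  0.1397]
 [ 0.6776 -0.179 ]]
rail side [[ 0.6302  0.1312]
 [ 0.6774 -0.1713]]
rail top [[ 0.6311  0.1295]
 [ 0.6734 -0.1718]]
long lip far top/side [[0.6402 0.0865]
 [0.6477 0.0377]] [[0.6383 0.0887]
 [0.6486 0.0358]]
long rim FL FR BR top [[0.5242 0.0753]
 [0.535  0.0177]
 [0.6306 0.0322]]
long rim FL FR BR side [[0.5247 0.0696]
 [0.5376 0.0161]
 [0.6331 0.0311]]
top mat [[207, 207], [156, 217], [166, 275], [218, 264]] [[0.5017 0.1903]
 [0.5003 0.3363]
 [0.3369 0.3308]
 [0.3397 0.1859]] [0.4196 0.2608] [0.146  0.1635 0.1449 0.1621]
top green [459  72  53  43 938] [484.0832  94.3891] [ 0.6692 -0.6522]
top green [365 186  23  17 220] [375.75   194.1955] [ 0.4432 -0.2732]
side mat [[191, 170], [146, 196], [173, 226], [219, 197]] [[0.5045 0.3342]
 [0.3386 0.3339]
 [0.3388 0.1874]
 [0.5043 0.1875]] [0.4216 0.2608] [0.1659 0.1465 0.1655 0.1467]
side green [234 260  16  10  80] [241.7875 264.875 ] [ 0.391  -0.0594]
side green [309 296  17  32 258] [318.0465 312.407 ] [ 0.446  -0.2735]
side green [496 349  16  15  62] [504.9677 356.9839] [ 0.6823 -0.6099]
side green [485 363  27  21 328] [498.0823 374.0244] [ 0.6375 -0.6186]
```

```bash
cat >> h.py <<'E'
from scipy.spatial.transform import Rotation as Ro
PSI=0.15; LIP=np.array([.641,.061,.150]); MAT=np.array([.4206,.2608]); MPSI=.014
BOT=np.array([.4446,-.2734]); OFF=np.array([-.067,0,-.031])
def binpose(lip,psi,th,flip=0):
    """TCP pose holding the bin with its lip hollow at lip, yaw psi, swung up th"""
    B=Ro.from_euler('ZY',[psi,th]); p=np.array(lip)+B.apply(OFF)
    R=B*Ro.from_euler('ZX',[np.pi*flip,np.pi])
    return p,R.as_euler('xyz',degrees=True)
def fwd(psi,d): return d*np.array([np.cos(psi),np.sin(psi),0])
PLACE=np.r_[MAT,.058]+fwd(MPSI,.062)
E
python3 - <<'E'
from h import *
np.set_printoptions(precision=1,suppress=True)
for f in(0,1):
    for nm,a in dict(above=(LIP+[0,0,.12],PSI,0),grasp=(LIP,PSI,0),swing=(LIP,PSI,.47),lift=(LIP+fwd(PSI,.003)+[0,0,.07],PSI,.47),back=(LIP-fwd(PSI,.1)+[0,0,.09],PSI,.47),up=(LIP-fwd(PSI,.12)+[0,0,.09],PSI,0),ov=(PLACE+[0,0,.12],MPSI,0),pl=(PLACE,MPSI,0)).items():
        p,r=binpose(*a,f);print(f,nm,p*1e3,r,bot.solve_ik(p,r))
    for p in((*BOT,.2),(*BOT,.067),(*MAT,.25),(*MAT,.08)): print(p,bot.solve_ik(p,[180,0,180*f]))
E
```

```text
0 above [574.8  51.  239. ] [180.    0.    8.6] [-46.2  21.4  48.8  97.5 -17.1  69.  -74.5]
0 grasp [574.8  51.  119. ] [180.    0.    8.6] [-42.6  28.9  45.1 105.4 -24.4  55.9 -68.5]
0 swing [568.1  50.  152.7] [180.   26.9   8.6] [-34.2  45.8  44.2  79.3 -22.8  93.1 -69.6]
0 lift [571.   50.4 222.7] [180.   26.9   8.6] [-34.3  42.9  45.9  74.6 -21.3 100.2 -70.3]
0 back [469.2  35.  242.7] [180.   26.9   8.6] [-41.4  31.4  48.1  90.6 -15.6  94.6 -71.4]
0 up [456.1  33.1 209. ] [180.    0.    8.6] [-55.7   6.9  50.6 115.1  -6.1  60.7 -83.7]
0 ov [415.6 260.7 147. ] [180.    0.    0.8] [ -68.9   15.2   37.5  115.   -11.5   53.4 -114.7]
0 pl [415.6 260.7  27. ] [180.    0.    0.8] [ -64.8   27.1   34.5  120.8  -24.3   38.9 -103.2]
(np.float64(0.4446), np.float64(-0.2734), 0.2) [-20.5  20.2  60.2 108.1 -19.6  63.  -42.7]
(np.float64(0.4446), np.float64(-0.2734), 0.067) [-16.8  34.8  59.7 115.9 -38.8  51.8 -25.8]
(np.float64(0.4206), np.float64(0.2608), 0.25) [ -69.3    8.3   36.3  106.7   -5.3   66.7 -121.2]
(np.float64(0.4206), np.float64(0.2608), 0.08) [ -66.9   22.1   37.   118.2  -1
[... 433 characters left out ...]
 -26.9 -171.4] [-24.9  26.1  21.8  89.4  -6.8  93.2  96.9]
1 up [456.1  33.1 209. ] [ 180.     0.  -171.4] [-41.2   6.   34.  114.5  -3.8  60.6  93.2]
1 ov [415.6 260.7 147. ] [ 180.     0.  -179.2] [-45.5  13.5   9.1 113.6  -2.6  53.1  55.7]
1 pl [415.6 260.7  27. ] [ 180.     0.  -179.2] [-43.3  23.8   6.8 119.5  -4.6  37.   57.4]
(np.float64(0.4446), np.float64(-0.2734), 0.2) [ 36.8  14.1 -12.6 104.8   3.4  61.5 112.9]
(np.float64(0.4446), np.float64(-0.2734), 0.067) [-10.7  29.9  49.4 115.6 -30.5  48.1 146.1]
(np.float64(0.4206), np.float64(0.2608), 0.25) [-46.5   7.9  10.2 105.4  -1.5  66.8  54.2]
(np.float64(0.4206), np.float64(0.2608), 0.08) [-44.3  19.2   8.4 116.8  -4.   44.3  56.5]
```

Run:
```python
from h import *
np.set_printoptions(precision=4,suppress=True)
bot.move_gripper(1.0)
bot.movep(*binpose(LIP+[0,0,.11],PSI,0,1))
print(bot.move_l(*binpose(LIP,PSI,0,1),max_speed=.12,f_stop=6))
s=bot.sense();print(s["time"],s["ee_pos"],s["wrist_force"],binpose(LIP,PSI,0,1)[0])
ims=[]
for n,(u,v) in(("top",(195,75)),("side",(225,110))):
    ims.append(cv2.resize(bot.grab_frame(n)[v:v+140,u:u+130],None,fx=3,fy=3,interpolation=2))
cv2.imwrite("pics/pre.png",cv2.convertScaleAbs(np.hstack(ims),alpha=1.6,beta=15))
```

```text
False
3.875 [0.5753 0.051  0.1197] [-0.5366  0.8333  0.3013] [0.5748 0.051  0.119 ]
```

View pics/pre.png

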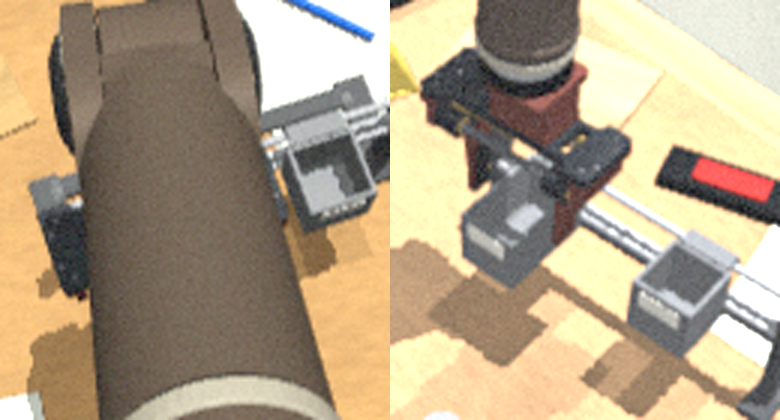

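The side view shows the red fingers straddling the long bin (crop (485,165) and (570,205)) and nothing disturbed. I'll close the gripper and swing.

Run:
```python
from h import *
np.set_printoptions(precision=4,suppress=True)
def rep(t):
    s=bot.sense();print(t,round(s["time"],2),s["ee_pos"],s["wrist_force"].round(1) if hasattr(s["wrist_force"],"round") else s["wrist_force"],round(s["grip_width"],3))
bot.move_gripper(0.0,grasp_force=35);rep("closed")
for th in(.12,.24,.36,.47):
    bot.move_l(*binpose(LIP+[0,0,.0015],PSI,th,1),max_speed=.06);rep(th)
bot.wait(.15)
```

```text
closed 4.53 [0.5745 0.0519 0.1192] [-2.7  3.1  4.6] 0.679
0.12 4.85 [0.572  0.0499 0.1278] [ 0.3  0.5 -1.3] 0.675
0.24 5.15 [0.5694 0.0497 0.1362] [ 4.8  2.3 -2.4] 0.68
0.36 5.45 [0.5682 0.0497 0.145 ] [ 4.   1.1 -2.1] 0.678
0.47 5.73 [0.5681 0.0499 0.1533] [ 3.5  2.1 -3.4] 0.677
```

Run:
```python
from h import *
im=bot.grab_frame("side")[110:250,225:385]
cv2.imwrite("pics/sw.png",cv2.convertScaleAbs(cv2.resize(im,None,fx=4,fy=4,interpolation=2),alpha=1.6,beta=15))
```

```text
(no output)
```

View pics/sw.png

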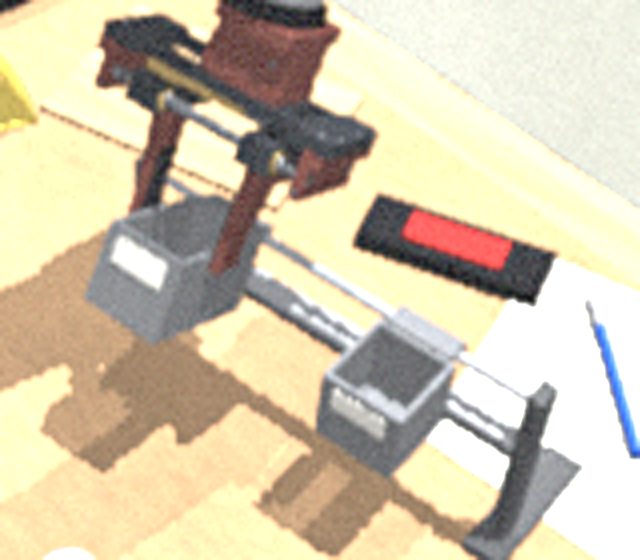

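The bin (crop (180,265)) has swung up with the fingers, its lip is still on the rail, and the short bin is untouched. Next I'll ease it 3 mm and lift.

Run:
```python
from h import *
np.set_printoptions(precision=4,suppress=True)
def rep(t):
    s=bot.sense();print(t,round(s["time"],2),s["ee_pos"],np.array(s["wrist_force"]).round(1),round(s["grip_width"],3))
L=LIP+[0,0,.0015]
bot.move_l(*binpose(L+fwd(PSI,.003),PSI,.47,1),max_speed=.03);rep("ease")
st=bot.move_l(*binpose(L+fwd(PSI,.003)+[0,0,.03],PSI,.47,1),max_speed=.05,f_stop=8);rep(("lift",st))
if not st:
    bot.move_l(*binpose(L+fwd(PSI,.003)+[0,0,.075],PSI,.47,1),max_speed=.12);rep("lift2")
    bot.move_l(*binpose(L-fwd(PSI,.1)+[0,0,.085],PSI,.47,1),max_speed=.15)
    bot.wait(.15);rep("back")
```

```text
ease 6.18 [0.5704 0.0501 0.1546] [ 0.  -0.6 -1.1] 0.676
('lift', False) 6.93 [0.5709 0.0505 0.1841] [-0.2  0.5 -1.4] 0.683
lift2 7.46 [0.571  0.0505 0.2289] [ 0.4 -0.5 -1.1] 0.679
back 8.45 [0.4697 0.0352 0.2387] [ 0.6 -0.6 -1.6] 0.678
```

Run:
```python
from h import *
np.set_printoptions(precision=4,suppress=True)
def rep(t):
    s=bot.sense();print(t,round(s["time"],2),s["ee_pos"],np.array(s["wrist_force"]).round(1),round(s["grip_width"],3))
bot.movep(*binpose(PLACE+[0,0,.08],MPSI,0,1));bot.wait(.2);rep("over")
im=bot.grab_frame("side")[120:260,110:260]
cv2.imwrite("pics/over.png",cv2.convertScaleAbs(cv2.resize(im,None,fx=4,fy=4,interpolation=2),alpha=1.6,beta=15))
```

```text
over 9.69 [0.4168 0.2598 0.1073] [-0.   0.3 -1. ] 0.678
```

View pics/over.png

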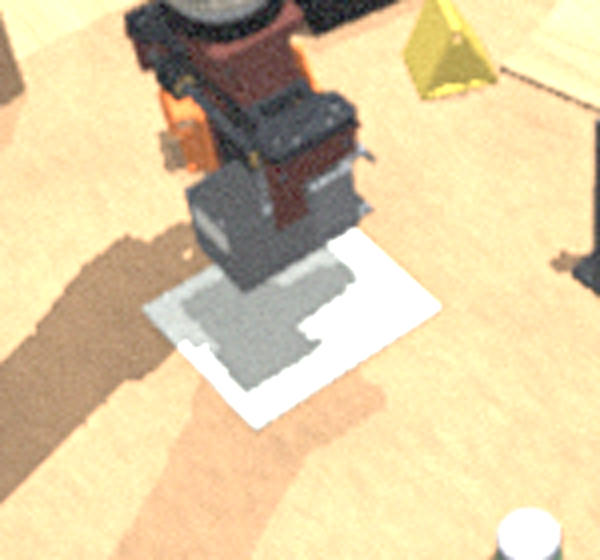

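The bin (crop (275,225)) is held above the mat with its edges roughly parallel to it, clear of the orange bin and the tent. I'll lower it until it touches.

Run:
```python
from h import *
np.set_printoptions(precision=4,suppress=True)
def rep(t):
    s=bot.sense();print(t,round(s["time"],2),s["ee_pos"],np.array(s["wrist_force"]).round(1),round(s["grip_width"],3))
bot.move_l(*binpose(PLACE+[0,0,.012],MPSI,0,1),max_speed=.1);rep("near")
st=bot.move_l(*binpose(PLACE+[0,0,-.006],MPSI,0,1),max_speed=.02,f_stop=5);rep(st)
bot.move_gripper(0.85);bot.wait(.1);bot.move_gripper(1.0)
p,r=binpose(PLACE,MPSI,0,1)
bot.move_l([p[0],p[1],.20],r,max_speed=.15);rep("up")
bot.movep([.43,0.02,.26],[180,0,-180]);rep("aside")
np.set_printoptions(suppress=True)
im=bot.grab_frame("side");cv2.imwrite("pics/s_pl.png",im)
im2=bot.grab_frame("top");cv2.imwrite("pics/t_pl.png",im2)
a=cv2.resize(im[140:240,130:240],None,fx=3.6,fy=3.6,interpolation=2);b=cv2.resize(im2[190:290,140:250],None,fx=3.6,fy=3.6,interpolation=2)
cv2.imwrite("pics/pl.png",cv2.convertScaleAbs(np.hstack([a,b]),alpha=1.3,beta=10))
```

```text
near 10.57 [0.416  0.2608 0.0394] [-0.2 -0.6 -1. ] 0.682
True 11.21 [0.4156 0.2608 0.0268] [-1.1 -0.4  4.3] 0.682
up 13.53 [0.4151 0.2604 0.1992] [ 0.2 -0.6 -0.6] 0.999
aside 14.5 [0.43   0.0215 0.2596] [0.4 0.1 0.4] 1.002
```

View pics/pl.png

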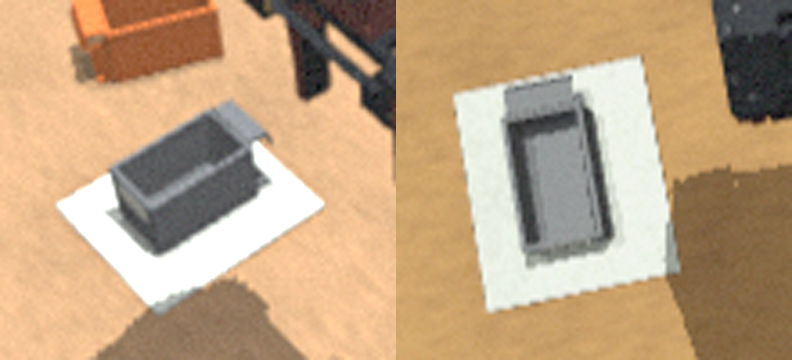

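The bin stands upright and well inside the mat (side crop (190,180), top crop (555,175)). Next I'll measure its centre and the bottle, and choose a wrist yaw.

Run:
```python
from h import *
np.set_printoptions(precision=4,suppress=True)
b=lambda p:(np.array(p,float)-[396,0]+.5)/3.6-.5+[140,190]
a=lambda p:(np.array(p,float)+.5)/3.6-.5+[130,140]
t=cast("top",b([(523,250),(606,238),(583,97),(503,120)]),.064)[:,:2];print(t,t.mean(0))
s=cast("side",a([(112,172),(152,208),(255,150)]),.064)[:,:2];print(s,(s[0]+s[2])/2)
hs=lambda im:cv2.cvtColor(im,cv2.COLOR_BGR2HSV)
for n,f in(("top","t_pl"),("side","s_pl")):
    im=cv2.imread(f"pics/{f}.png");g=hs(im);m=((g[...,0]>45)&(g[...,0]<95)&(g[...,1]>70)).astype(np.uint8)
    k,l,st,ce=cv2.connectedComponentsWithStats(m)
    print(n,[(st[i].tolist(),ce[i].round(1)) for i in range(1,k) if st[i,4]>60])
    # predicted axis points and cap
    print(proj(n,[[.4446,-.2734,z] for z in(0,.0275,.115)]).round(1))
for y in(90,120,150,180,-150,-120,-90):
    print(y,[bot.solve_ik([*BOT,z],[180,0,y]) for z in(.2,.066)])
```

```text
[[0.3716 0.2887]
 [0.3689 0.2283]
 [0.4737 0.229 ]
 [0.4678 0.2897]] [0.4205 0.2589]
[[0.3706 0.2836]
 [0.3742 0.2312]
 [0.4719 0.2283]] [0.4212 0.2559]
top [([459, 72, 53, 43, 995], array([484.2,  94.2])), ([366, 186, 22, 17, 216], array([375.8, 194.2]))]
[[370.4 196.8]
 [373.3 195.1]
 [383.3 189.1]]
side [([234, 260, 16, 10, 79], array([241.8, 264.9])), ([309, 296, 17, 32, 256], array([318.1, 312.2])), ([485, 350, 27, 34, 386], array([499.4, 371.2]))]
[[315.2 321.6]
 [316.5 316.8]
 [321.  300.2]]
90 [array([-22.1617,  21.3078,  62.9898, 108.1694, -21.2215,  63.4287,
        49.0066]), array([-12.0411,  30.8676,  51.5176, 115.7295, -32.3263,  48.6819,
        57.8314])]
120 [array([-22.635 ,  21.6801,  63.8318, 108.1876, -21.7281,  63.5876,
        79.5486]), array([-12.1996,  30.9773,  51.7742, 115.7374, -32.5271,  48.7618,
        88.0287])]
150 [array([-23.0407,  22.0178,  64.5688, 108.2029, -22.1819,  63.7344,
       110.0336]), array([-12.3469,  31.0806,  52.0136, 115.7447, -32.7149,  48.8372,
       118.2132])]
180 [array([-23.4421,  22.3704,  65.3135, 108.2179, -22.6505,  63.8902,
       140.5336]), array([-13.1786,  31.6893,  53.3818, 115.7857, -33.7978,  49.2856,
       149.276 ])]
-150 [array([ 16.9421,  13.2038,  11.1374, 106.0885,  -2.8922,  60.9789,
       149.1962]), array([ 17.3743,  22.7792,  11.1816, 113.9772,  -6.2273,  43.8024,
       152.2063])]
-120 [array([ 64.5582,  19.7284, -47.7251, 103.1243,  16.1034,  64.2224,
       161.4061]), array([ 45.5968,  24.7675, -24.3592, 112.0768,  13.9043,  45.9778,
       163.4873])]
-90 [array([ -26.9998,   26.7496,   72.9706,  108.3435,  -28.096 ,   66.0367,
       -123.6978]), array([ -22.146 ,   43.5896,   71.8196,  116.1868,  -49.7264,   59.1576,
       -105.3582])]
```

Run:
```python
import cv2,numpy as np
s=cv2.imread("pics/s_pl.png");t=cv2.imread("pics/t_pl.png")
a=cv2.resize(s[285:335,290:345],None,fx=7,fy=7,interpolation=2);b=cv2.resize(t[175:225,350:405],None,fx=7,fy=7,interpolation=2)
cv2.imwrite("pics/bo.png",cv2.convertScaleAbs(np.hstack([a,b]),alpha=1.6,beta=15))
```

```text
(no output)
```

View pics/bo.png

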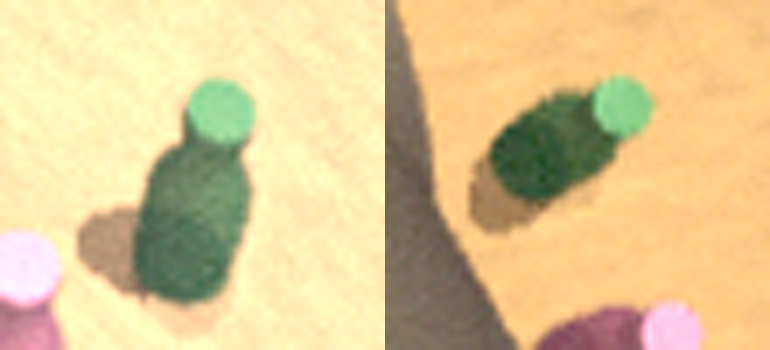

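The measured cap centre (side (321.1,300.4), top (383.4,189.6)) matches the prediction to half a pixel; the magenta look-alike is clear below it. I'll grasp the neck.

Run:
```python
from h import *
np.set_printoptions(precision=4,suppress=True)
def rep(t):
    s=bot.sense();print(t,round(s["time"],2),s["ee_pos"],np.array(s["wrist_force"]).round(1),round(s["grip_width"],3))
o=[180,0,150]
bot.move_gripper(0.7)
bot.movep([*BOT,.2],o);bot.wait(.2);rep("above")
print(bot.move_l([*BOT,.066],o,max_speed=.1,f_stop=5));rep("at")
bot.move_gripper(0.0,grasp_force=15);rep("grip")
bot.move_l([*BOT,.10],o,max_speed=.08);bot.wait(.2);rep("lift")
a=[cv2.resize(bot.grab_frame(n)[v:v+100,u:u+100],None,fx=3.8,fy=3.8,interpolation=2) for n,u,v in(("side",270,240),("top",330,140))]
cv2.imwrite("pics/gb.png",cv2.convertScaleAbs(np.hstack(a),alpha=1.5,beta=15))
```

```text
above 16.56 [ 0.4453 -0.272   0.2001] [-0.4 -1.4 -0.1] 0.699
False
at 18.05 [ 0.445  -0.2736  0.0665] [-0.5 -0.2 -0.2] 0.699
grip 18.74 [ 0.4446 -0.2735  0.066 ] [-0.1 -1.3  0.1] 0.253
lift 19.52 [ 0.4444 -0.2732  0.0996] [-1.2 -0.7 -1. ] 0.255
```

View pics/gb.png

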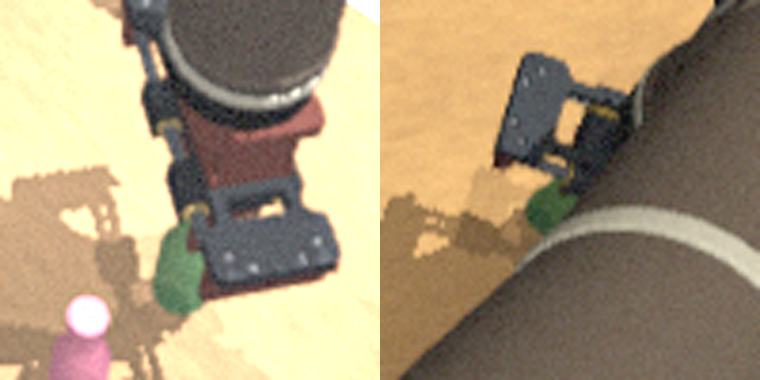

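The bottle is held by the neck, upright and lifted clear (side crop (180,265)). I'll carry it to the bin in straight lines so it stays upright.

Run:
```python
from h import *
np.set_printoptions(precision=4,suppress=True)
def rep(t):
    s=bot.sense();print(t,round(s["time"],2),s["ee_pos"],np.array(s["tcp_rot"]).round(1),np.array(s["wrist_force"]).round(1),round(s["grip_width"],3))
T=[.4205,.2595]
bot.move_l([*BOT,.22],[180,0,150],max_speed=.15)
bot.move_l([.44,0,.22],[180,0,165],max_speed=.18);rep("mid")
bot.move_l([*T,.20],[180,0,180],max_speed=.18);bot.wait(.2);rep("over")
bot.move_l([*T,.155],[180,0,180],max_speed=.1);bot.wait(.3)
F={n:bot.grab_frame(n) for n in("side","top")}
a=[cv2.resize(F[n][v:v+120,u:u+120],None,fx=3.3,fy=3.3,interpolation=2) for n,u,v in(("side",120,120),("top",135,170))]
cv2.imwrite("pics/ov2.png",cv2.convertScaleAbs(np.hstack(a),alpha=1.5,beta=15))
```

```text
mid 22.23 [ 0.44  -0.001  0.22 ] [-180.     0.   164.9] [-0.5 -0.5 -1.7] 0.254
over 24.03 [0.4206 0.259  0.2002] [180.   -0.  179.9] [-0.5 -0.4 -1.4] 0.254
```

View pics/ov2.png

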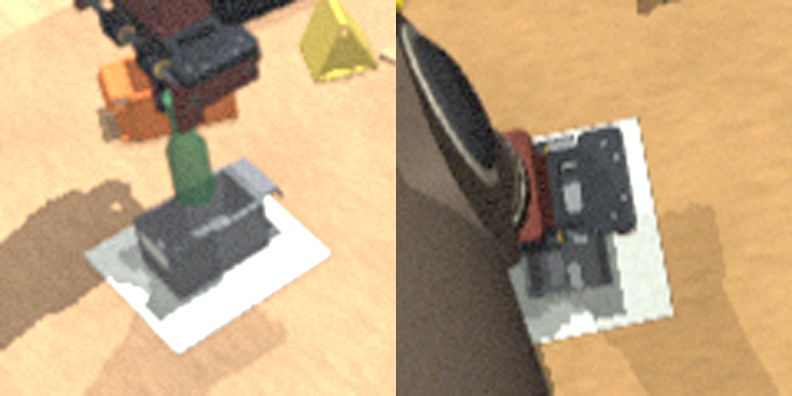

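The bottle hangs upright over the bin's opening (side crop (190,190)). I'll lower it with a force stop: floor contact should come at TCP z ≈ 0.074, a rim hit at ≈ 0.13.

Run:
```python
from h import *
np.set_printoptions(precision=4,suppress=True)
def rep(t):
    s=bot.sense();print(t,round(s["time"],2),s["ee_pos"],np.array(s["wrist_force"]).round(1),round(s["grip_width"],3))
T=[.4205,.2595];o=[180,0,180]
st=bot.move_l([*T,.085],o,max_speed=.05,f_stop=3);rep(("in",st))
if not st:
    st=bot.move_l([*T,.071],o,max_speed=.015,f_stop=3);rep(("down",st))
    bot.move_gripper(0.4);bot.wait(.3);bot.move_gripper(.6);rep("open")
    bot.move_l([*T,.2],o,max_speed=.1)
    bot.movep([.43,0.0,.28],o);rep("away")
    F={n:bot.grab_frame(n) for n in("side","top")}
    for n in F: cv2.imwrite(f"pics/{n}_end.png",F[n])
    a=[cv2.resize(F[n][v:v+150,u:u+120],None,fx=3.3,fy=3.3,interpolation=2) for n,u,v in(("side",120,110),("top",135,140))]
    cv2.imwrite("pics/fin.png",cv2.convertScaleAbs(np.hstack(a),alpha=1.4,beta=15))
```

```text
('in', False) 26.58 [0.4207 0.2596 0.0852] [-0.4  0.8 -1.9] 0.255
('down', True) 27.29 [0.4205 0.2593 0.0739] [-0.6 -0.6  4.8] 0.257
open 28.52 [0.4198 0.2592 0.0736] [ 0.1 -0.7 -0.1] 0.6
away 31.0 [0.43   0.0016 0.2799] [ 0.9 -0.6 -0.4] 0.602
```

View pics/fin.png

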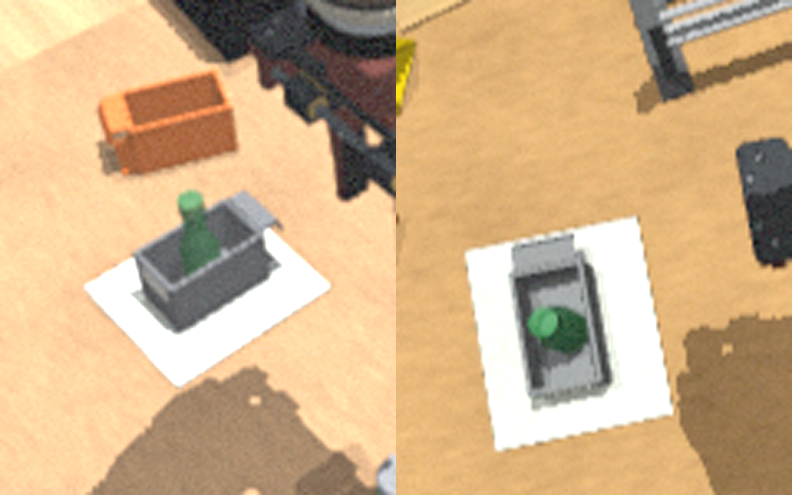

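Run:
```python
from h import *
for n in("side","top"): print(n,proj(n,[.4205,.2595,.123]).round(1))
d=[int(cv2.absdiff(cv2.imread("pics/side0.png"),cv2.imread("pics/side_end.png"))[a:b,c:e].max(2).__gt__(40).sum()) for a,b,c,e in((190,232,303,345),(245,272,230,255),(115,145,208,236))]
print("changed px short bin, jar, tent",d)
bot.close_job();print(bot.sense()["time"])
```

```text
side [[177.1 169.9]]
top [[178.9 236.8]]
changed px short bin, jar, tent [0, 22, 795]
the job is handed in; nothing more can be done
the job is handed in; nothing more can be done
```

Run:
```python
import cv2
for f in("top0","top_end"):
    h=cv2.cvtColor(cv2.imread(f"pics/{f}.png"),cv2.COLOR_BGR2HSV)[140:185,100:150]
    m=cv2.inRange(h,(22,150,60),(34,255,255));M=cv2.moments(m,True);print(f,M["m00"],M["m10"]/M["m00"],M["m01"]/M["m00"])
```

```text
top0 604.0 25.210264900662253 20.69701986754967
top_end 611.0 25.202945990180034 20.671031096563013
```

The longer bin is off the rail and standing on the mat with the green bottle upright inside it. I handed the job in shortly after 31 s; the robot gives no verdict, so this rests on my own checks.

**Bin:** I gripped its side walls, swung it up 0.47 rad on the rail, eased it 3 mm, lifted the lip off without resistance, and set it down on touch. Both camera views put its middle within about 5 mm of the mat's centre, upright and clear of the mat's edges.

**Bottle:** I carried it by the neck in straight lines with the tool vertical. It touched down at TCP height 73.9 mm, against 74 mm predicted for the bin's floor. Its cap is about 1 to 1.7 px (under 5 mm) from where an upright bottle should put it.

**Bystanders:**
- **Short bin:** no pixels changed in the side view.
- **Jar:** 22 changed pixels. I took this as shadow and did not check it further.
- **Tent:** the side-view check failed with 795 changed pixels. I put this down to the arm blocking the view, because the tent's centre in the top view moved less than 0.1 px. I ran that top-view check only after handing in.

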